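Put the burner caps of a table-top hob back on their own burners

TASK

After cleaning, the three burner caps of the table-top gas hob were put back on the wrong burners. Rearrange them so that every burner carries the cap of its own size (small on small, medium on medium, large on large), each one level and fully seated. All three burners are taken, so one cap has to be parked on a free spot on the way; leave the spice jar and the tape measure where they stand.

Things in the scene. Friction and masses are not known exactly. Their poses are not given: they have to be found in the camera images.
- hob3: Low black-glass table-top gas hob, fixed, 240 (x) x 400 (y) x 62 mm high; origin under its centre on the worktop, x to its back, y to its left. Three steel knobs, 19 mm high, along the front (-x) edge. Burners stand in a row at x = +25, y = -135, 0, +135 mm, in any order. The worktop beside its right (-y) end is clear at y = -200 to -320, x = -80 to +80 mm. Tall appliances stand close behind it.
- burner_small: Small burner, fixed: bright steel drip saucer, 84 mm diameter, 3 mm high, with an aluminium flame crown, 37 mm diameter; origin in the centre, on the glass, z up. The crown's flat shoulder, where its cap's skirt rests, is 20 mm above the origin; on it a conical locating boss 5.5 mm high, 27 mm diameter at the foot, 21 at its flat top.
- burner_medium: Medium burner, like the small one: saucer 100 mm diameter, crown 51 mm, shoulder 20 mm above the origin, boss 41 mm diameter at the foot, 35 mm at the top, 5.5 mm high.
- burner_large: Large burner, like the small one: saucer 116 mm diameter, crown 65 mm, shoulder 20 mm above the origin, boss 55 mm diameter at the foot, 49 mm at the top, 5.5 mm high.
- cap_small: Small loose burner cap: black enamelled disc, 40 mm diameter, 14 mm high, 0.07 kg; origin at the centre of its underside, z up. Hollow below: skirt 6 mm deep, bore 32 mm, slips over the small burner's boss with 2.5 mm to spare all round. At the start it lies on the large burner's boss, underside 25.5 mm above that burner's origin. Pick by the rim.
- cap_medium: Medium loose burner cap, black, 54 mm diameter, 14 mm high, 0.12 kg; origin at the centre of its underside; skirt 6 mm deep, bore 46 mm. At the start it hangs on the small burner (underside 19.5 mm above the burner's origin).
- cap_large: Large loose burner cap, black, 68 mm diameter, 14 mm high, 0.19 kg; origin at the centre of its underside; skirt 6 mm deep, bore 60 mm. At the start it hangs on the medium burner (underside 19.5 mm above the burner's origin).
- spice_jar: Bystander: spice jar with a red lid, 45 mm diameter, 106 mm high, origin under its centre, on the worktop by the left end of the hob.
- tape_measure: Bystander: yellow pocket tape measure standing on edge, 38 x 74 x 64 mm, origin under its centre, on the worktop to the right of the hob, beyond the clear patch.
There are look-alikes about, which are no part of the job. What is shaped like the cap_large but purple or turquoise is not meant.

How it is judged:
By the outcome, as a careful person would: the job done as asked, in the order asked, and still so for the second after the job is handed in, with the robot touching nothing.
It also fails if it takes over 96 s, if anything falls off the work surface, if the arm or the gripper's body presses on something with over 40 N, if the wrist force passes 120 N, or if a joint passes its speed limit or range.

ROBOT

A 6-joint arm with a two-finger parallel gripper is mounted at the origin on a cart in front of the work surface, level with it; the furniture and walls round the work are solid. World frame = base frame: x ahead of the robot, y to its left, z up, the work surface at z = 0. Lengths are in m, angles in rad, forces in N, time in s.
With the tool pointing down it reaches from about 0.3 to 0.85 m from the base axis. Payload 4.2 kg.
Tool frame: the origin (TCP) lies at the very end of the fingers, on their centre line; the grasp point (between the pads) lies 19 mm behind it; z points along the fingers, y is the line along which they close (so a half turn about z gives the same grasp; the last joint's range is limited). The gripper opens to 91 mm and grips with 3 to 60 N. Pads are 32 mm wide; open, the fingers measure 118 mm over their backs; the gripper's body (76 mm by 178 mm) begins 60 mm behind the grasp point.
Start: joints at [1.211, 0.32, 1.565, -0, 1.257, -0.02], TCP at [0.192, 0.542, 0.214] pointing down, gripper open.
Joint ranges: [-3.11, 3.11], [-0.84, 2.01], [0.21, 2.61], [-1.34, 4.49], [0.05, 2.63], [-2.56, 2.56]. Speed limits (rad/s): [2.57, 2.57, 3.14, 3.14, 3.14, 3.14].

INTERFACE

Orientations are given as a unit quaternion [w, x, y, z].
In Python, from workcell import monitor, camera, workorder gives the robot as it stands. The module is installed in compiled form; this text tells all that it offers.
- The arm moves only by the tool carry_out, never from a script. Its argument "plan" is a list of rows, each a list of 3 entries, a list of its own where there are three numbers: the shift along the tool's x, y, z in m, then the turn, a rotation vector about the tool's x, y, z in rad, then the closure, from 0 (fully open) to 1 (shut). A call has 1 to 10 rows; each row is the pose to reach, as a shift and turn from the pose commanded when the call began, along the tool's axes at that moment; what a row does not reach only later rows make up. A row lasts 1/10 s, in which the tool goes at most 50 mm and 8.59 degrees, less where a joint would pass 70% of its speed; a pose out of reach is approached as far as the arm can. A call with a gripper value outside its range is refused whole. The fingers move at their own pace and stop on an object; "grip_force" is the grip in N (left out, the last holds). Time passes only in rows, so rows that repeat a pose let the fingers close. It gives the time, the measured TCP pose, the force, the opening and the grip force at its end, in the units of the state.
- monitor.read_state(): the state, without advancing time (a new reading comes with each control period).
- camera(name): name is "side" or "top"; returns a dict with "frame" (420x560x3 uint8, blue, green, red), "depth" (420x560 float32, m along the optical axis (not along the pixel's ray), 0 where there is no reading), "fx", "fy", "cx", "cy" (pixels), "world_to_cam" (4x4, takes a point from world to camera coordinates). Camera axes: x right, y up, looking along -z (the intrinsics and any distortion apply to the point x, -y, -z); pixel columns grow to the right and rows downward; lengths in m; the calibration is good to about 2 mm. A picture is of the moment at which its call begins.
- workorder.job_done(): hands the job in; it is judged then, once.
The state is a dict: "time": time; "joint_positions": joint angles; "qvel": joint speeds; "effort": joint torques, N m; "tool_pos": TCP position; "tcp_rot": TCP orientation; "wrist_force": force on the tool from outside, world axes, zero at the start; "torque": the same for the moment, N m; "grip_width": finger opening in m; "grip_force": force on a finger pad.
Only numpy, scipy, OpenCV 4.12 (cv2) and the standard library are available. Lean on these libraries where they do the work, as an engineer would, in place of code of your own. Each camera call takes 0.05 s, during which the arm holds its last target. There are 200 camera calls.

## Working session

There is one attempt and no reset: what is moved stays moved. The work goes in short steps, Python scripts to look and compute and a tool call to move; the robot and the scene stay as the last step left them, time stands still between calls to the robot, and variables do not carry over. Pictures are saved under pics/ and viewed, at most 14 in all, crops included, and the job is handed in when it is done.

Besides the shell and the picture viewer there is one more tool, called after "Request:" as name(argument=value, ...), one argument or row to a line, values as JSON. carry_out: Moves the arm, as the interface text tells. Its arguments: {"type":"object","properties":{"plan":{"type":"array"},"grip_force":{"type":"number"}},"required":["plan"]}

```bash
mkdir -p pics
cat > h.py <<'E'
import numpy as np, cv2
from workcell import monitor, camera, workorder
def world(c):
    d=c["depth"];v,u=np.mgrid[:d.shape[0],:d.shape[1]]
    P=np.stack([(u-c["cx"])/c["fx"]*d,-(v-c["cy"])/c["fy"]*d,-d,np.ones_like(d)],-1)
    return (P@np.linalg.inv(c["world_to_cam"]).T)[...,:3]
def proj(c,p):
    q=c["world_to_cam"]@np.append(p,1);return c["cx"]+c["fx"]*q[0]/-q[2],c["cy"]-c["fy"]*q[1]/-q[2]
E
python3 - <<'E'
from h import *
print(monitor.read_state())
for n in("top","side"):
    c=camera(n);cv2.imwrite(f"pics/{n}0.png",c["frame"]);print(n,{k:c[k] for k in c if k not in("frame","depth")})
    np.savez(f"{n}0.npz",**c)
E
```

```text
{'time': 0.0, 'joint_positions': array([ 1.21101779e+00,  3.20260604e-01,  1.56567011e+00,  3.43301638e-06,
        1.25739495e+00, -1.99764541e-02]), 'qvel': array([ 0.00142343,  0.00150688,  0.0008169 ,  0.00100713, -0.00028553,
       -0.00034052]), 'effort': array([-6.62474577e-04, -4.12459087e+01, -2.31974941e+01,  7.27334619e-02,
        4.55583993e-02, -1.76992999e-04]), 'tool_pos': array([0.19145524, 0.54165372, 0.21314172]), 'tcp_rot': array([-1.65145360e-04,  1.69085277e-01,  9.85601044e-01, -8.50620001e-04]), 'wrist_force': array([-0.23123578, -0.11114756,  0.01605534]), 'torque': array([ 0.03387111, -0.0087515 ,  0.02372867]), 'grip_force': 0.0, 'grip_width': 0.09136879232164874}
top {'fx': 507.6156101407529, 'fy': 507.6156101407529, 'cx': 278.30972269541724, 'cy': 211.59249624501612, 'world_to_cam': array([[ 0.01912743, -0.99973361,  0.01291684, -0.16219892],
       [ 0.99630173,  0.020141  ,  0.08352964, -0.53624332],
       [-0.08376755,  0.01127136,  0.99642157, -1.27770909],
       [ 0.        ,  0.        ,  0.        ,  1.        ]])}
side {'fx': 441.4557575053924, 'fy': 441.4557575053924, 'cx': 278.3323867753274, 'cy': 205.79348311853633, 'world_to_cam': array([[ 0.99851488,  0.05358386,  0.00983921, -0.49087417],
       [-0.03315234,  0.45431589,  0.89022357,  0.02794627],
       [ 0.04323151, -0.88922767,  0.4554176 , -1.1748714 ],
       [ 0.        ,  0.        ,  0.        ,  1.        ]])}
```

View pics/top0.png

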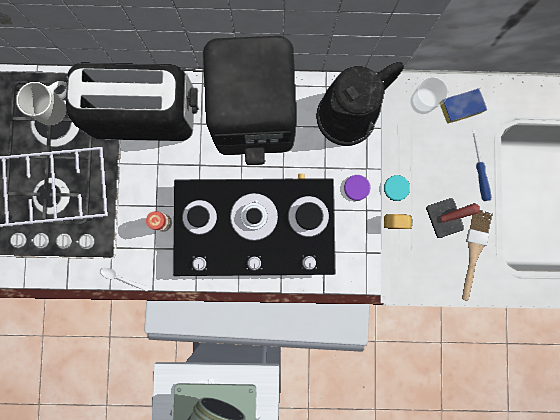

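View pics/side0.png

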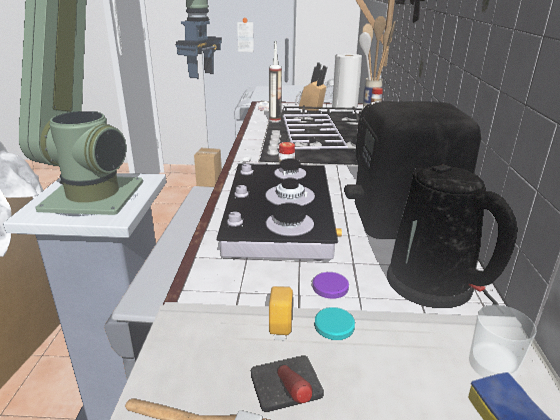

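The top view shows the left burner at (199,217) with the smallest saucer, the centre one at (254,216) with the largest saucer and the small cap, and the right one at (308,216) with the large cap. The purple (357,187) and turquoise (397,187) discs are decoys lying on the worktop. The side view agrees: the black caps are on the hob and the tape measure is at (281,310).

```bash
cat > meas.py <<'E'
from h import *
def fit(c,zlo,zhi,box,W=None):
    W=world(c) if W is None else W
    m=(W[...,2]>zlo)&(W[...,2]<zhi)&(W[...,0]>box[0])&(W[...,0]<box[1])&(W[...,1]>box[2])&(W[...,1]<box[3])
    return m,W
E
python3 - <<'E'
from h import *
c=dict(np.load("top0.npz"));W=world(c)
for u,v in[(199,217),(254,216),(308,216),(225,240),(199,263),(350,240),(357,187),(397,187),(398,221),(155,220),(255,156),(250,100),(350,100)]:
    print((u,v),W[v-1:v+2,u-1:u+2].reshape(-1,3).mean(0).round(4))
# dark glass outline
Z=W[...,2]; g=((abs(Z-np.median(Z[235:250,180:330]))<.004)).astype(np.uint8)
g[:170]=0;g[290:]=0
n,l,s,_=cv2.connectedComponentsWithStats(g);i=1+np.argmax(s[1:,4])
cn=max(cv2.findContours((l==i).astype(np.uint8),0,2)[0],key=cv2.contourArea)
r=cv2.minAreaRect(np.array([W[p[0][1],p[0][0],:2]*1000 for p in cn],np.float32));print("hob",r)
# black caps: dark blobs with heights
gray=c["frame"].max(2)
for u,v in[(199,217),(254,216),(308,216)]:
    z=np.median(Z[v-2:v+3,u-2:u+3])
    m=((gray<90)&(abs(Z-z)<.008)).astype(np.uint8)
    n,l,s,ce=cv2.connectedComponentsWithStats(m);i=l[v,u]
    P=W[l==i];print("cap",z,s[i],ce[i],P.mean(0),np.ptp(P,axis=0))
b=c["frame"]
crop=cv2.resize(b[170:280,140:420],None,fx=2.85,fy=2.85,interpolation=cv2.INTER_CUBIC);cv2.imwrite("pics/crop0.png",crop)
# obstacles above z=.05 near hob behind
ys,xs=np.where((Z>.12)&(W[...,0]<.75)&(W[...,0]>.3)); 
for y0 in np.arange(-.4,.4,.05):
    k=(W[ys,xs,1]>y0)&(W[ys,xs,1]<y0+.05)
    if k.any(): print(round(y0,2),W[ys,xs,0][k].min().round(3),W[ys,xs,2][k].max().round(3))
E
```

```text
(199, 217) [0.5162 0.0402 0.0966]
(254, 216) [ 0.521  -0.0924  0.1011]
(308, 216) [ 0.5239 -0.2228  0.0971]
(225, 240) [ 0.4629 -0.0208  0.063 ]
(199, 263) [0.4056 0.0387 0.0823]
(350, 240) [ 4.709e-01 -3.399e-01 -2.000e-04]
(357, 187) [ 0.6082 -0.3547  0.0151]
(397, 187) [ 0.6108 -0.4596  0.0122]
(398, 221) [ 0.5186 -0.4497  0.0624]
(155, 220) [0.5062 0.1434 0.1066]
(255, 156) [ 0.6701 -0.091   0.0866]
(250, 100) [ 0.7539 -0.0845  0.2704]
(350, 100) [ 0.7734 -0.3032  0.2236]
hob ((498.4000549316406, -91.47796630859375), (239.8811492919922, 399.9228515625), 1.5879242420196533)
cap 0.09610619021825473 [187 206  22  22 374] [197.70588235 216.06951872] [0.51850814 0.0435541  0.0955238 ] [0.05131164 0.05114641 0.013358  ]
cap 0.10070360515516952 [246 208  16  16 197] [253.62944162 215.49238579] [ 0.52216721 -0.09153971  0.10141577] [0.03644584 0.03636823 0.01095897]
cap 0.09555328505068483 [296 202  27  28 585] [308.82735043 215.66495726] [ 0.52488723 -0.22486932  0.09556792] [0.06587999 0.06365683 0.01466449]
-0.4 0.736 0.208
-0.35 0.729 0.224
-0.3 0.733 0.214
-0.2 0.692 0.275
-0.15 0.43 1.32
-0.1 0.684 0.276
-0.05 0.682 0.275
-0.0 0.691 0.268
0.05 0.723 0.182
0.1 0.72 0.191
0.15 0.72 0.188
0.2 0.72 0.19
0.25 0.72 0.191
0.3 0.72 0.188
```

View pics/crop0.png

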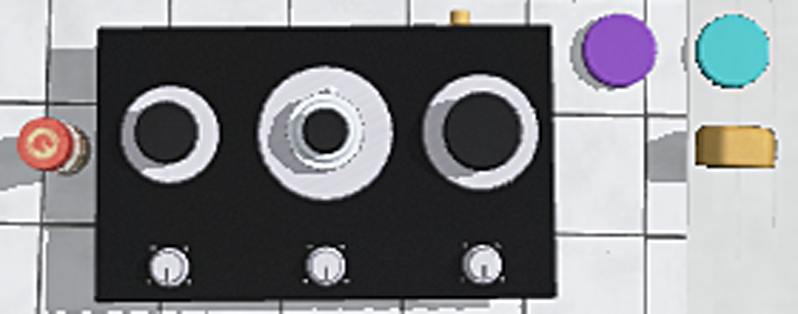

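The crop shows the small saucer with the medium cap on the left, the large burner with the small cap in the centre, and the medium burner with the large cap on the right. The cap at crop (481,131) is black, so it is cap_large. The purple (618,50) and turquoise (733,50) discs are only the same shape.

The hob fit predicts burners at (.520,.044), (.523,-.091) and (.527,-.226), which agrees with the measured caps to about 2 mm.

Plan:
1. Large cap to the park spot at about (.47,-.35).
2. Medium cap to the right burner.
3. Small cap to the left burner.
4. Large cap to the centre burner.

The fingers close along x throughout.

Request:
carry_out(
  plan=[
    [[-0.3, -0.32, 0], [0, 0, 1.231], 0],
    [[-0.3, -0.32, 0], [0, 0, 1.231], 0],
    [[-0.3, -0.32, 0], [0, 0, 1.231], 0],
    [[-0.3, -0.32, 0], [0, 0, 1.231], 0],
    [[-0.3, -0.32, 0], [0, 0, 1.231], 0],
    [[-0.3, -0.32, 0], [0, 0, 1.231], 0],
    [[-0.3, -0.32, 0], [0, 0, 1.231], 0],
    [[-0.3, -0.32, 0], [0, 0, 1.231], 0],
    [[-0.3, -0.32, 0], [0, 0, 1.231], 0],
    [[-0.3, -0.32, 0], [0, 0, 1.231], 0],
  ],
  grip_force=25,
)

```text
time: 1.1
tool_pos: [0.3689, 0.1369, 0.2138]
tcp_rot: [0.001, 0.71, 0.705, -0.0]
wrist_force: [0.3, 1.4, -0.5]
grip_width: 0.0917
grip_force: 0.0
```

Request:
carry_out(
  plan=[
    [[-0.365, 0.158, 0.06], [0, 0, 0], 0],
    [[-0.365, 0.158, 0.06], [0, 0, 0], 0],
    [[-0.365, 0.158, 0.06], [0, 0, 0], 0],
    [[-0.365, 0.158, 0.06], [0, 0, 0], 0],
    [[-0.365, 0.158, 0.06], [0, 0, 0], 0],
    [[-0.365, 0.158, 0.06], [0, 0, 0], 0],
    [[-0.365, 0.158, 0.06], [0, 0, 0], 0],
    [[-0.365, 0.158, 0.06], [0, 0, 0], 0],
    [[-0.365, 0.158, 0.06], [0, 0, 0], 0],
    [[-0.365, 0.158, 0.06], [0, 0, 0], 0],
  ],
)

```text
time: 2.1
tool_pos: [0.5258, -0.2243, 0.1528]
tcp_rot: [-0.001, 0.707, 0.707, -0.0]
wrist_force: [-0.3, 0.2, 0.4]
grip_width: 0.0911
grip_force: 0.0
```

Run:
```python
from h import *
s=monitor.read_state();print(s["tool_pos"],s["tcp_rot"],s["joint_positions"])
c=camera("side");W=world(c)
for n in("side","top"):
    c=camera(n);cv2.imwrite(f"pics/{n}1.png",c["frame"])
```

```text
[ 0.52579469 -0.22426464  0.15275123] [-1.33799427e-03  7.07439994e-01  7.06772135e-01 -1.18380407e-04] [-4.23707991e-01  3.60470919e-01  1.66466946e+00  8.07721531e-04
  1.11903869e+00 -4.23117044e-01]
```

View pics/side1.png

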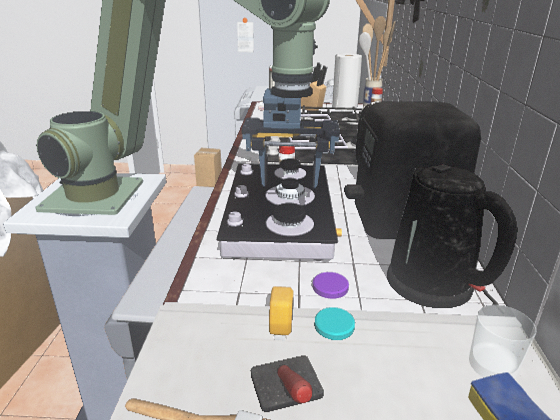

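The gripper is above the large cap on the right burner, with its fingers at side pixels (262,160) and (317,165), on either side of the cap at (289,213). I'll descend and close.

Request:
carry_out(
  plan=[
    [[-0.001, 0, 0.04], [0, 0, 0], 0],
    [[-0.001, 0, 0.06], [0, 0, 0], 0],
    [[-0.001, 0, 0.071], [0, 0, 0], 0],
    [[-0.001, 0, 0.071], [0, 0, 0], 0],
    [[-0.001, 0, 0.071], [0, 0, 0], 0.1],
    [[-0.001, 0, 0.071], [0, 0, 0], 0.2],
    [[-0.001, 0, 0.071], [0, 0, 0], 0.4],
    [[-0.001, 0, 0.071], [0, 0, 0], 0.5],
    [[-0.001, 0, 0.071], [0, 0, 0], 0.5],
    [[-0.001, 0, 0.071], [0, 0, 0], 0.5],
  ],
)

```text
time: 3.25
tool_pos: [0.5266, -0.2257, 0.084]
tcp_rot: [0.001, 0.707, 0.707, 0.001]
wrist_force: [0.5, 0.1, 6.1]
grip_width: 0.0667
grip_force: 25.0
```

Run:
```python
from h import *
s=monitor.read_state();print(s)
```

```text
{'time': 3.25, 'joint_positions': array([-4.25304006e-01,  4.26284937e-01,  1.75436936e+00,  4.51914462e-04,
        9.58857999e-01, -4.25406055e-01]), 'qvel': array([ 0.00021449,  0.00147455, -0.00197425, -0.00053726,  0.00081022,
       -0.00020999]), 'effort': array([-4.32197107e-01, -3.98252499e+01, -1.77747470e+01, -1.53924222e-01,
       -5.12258580e-02,  1.30834209e-02]), 'tool_pos': array([ 0.52656376, -0.22574578,  0.08398312]), 'tcp_rot': array([9.08272292e-04, 7.07161953e-01, 7.07050816e-01, 5.39690742e-04]), 'wrist_force': array([0.4695828 , 0.11974184, 6.12224561]), 'torque': array([ 0.07586985,  0.02329939, -0.01138942]), 'grip_force': 25.002442867989885, 'grip_width': 0.06671940490101608}
```

Request:
carry_out(
  plan=[
    [[0, 0, -0.02], [0, 0, 0], 0.5],
    [[0, 0, -0.05], [0, 0, 0], 0.5],
    [[-0.03, -0.01, -0.05], [0, 0, 0], 0.5],
    [[-0.07, -0.03, -0.05], [0, 0, 0], 0.5],
    [[-0.11, -0.05, -0.05], [0, 0, 0], 0.5],
    [[-0.125, -0.056, -0.05], [0, 0, 0], 0.5],
    [[-0.125, -0.056, -0.01], [0, 0, 0], 0.5],
    [[-0.125, -0.056, 0.03], [0, 0, 0], 0.5],
    [[-0.125, -0.056, 0.06], [0, 0, 0], 0.5],
    [[-0.125, -0.056, 0.06], [0, 0, 0], 0.5],
  ],
)

```text
time: 4.25
tool_pos: [0.4666, -0.3479, 0.0183]
tcp_rot: [-0.006, 0.707, 0.707, -0.001]
wrist_force: [-0.9, 0.4, -1.8]
grip_width: 0.067
grip_force: 25.0
```

Run:
```python
from h import *
for i in range(3):
    c=camera("side");s=monitor.read_state();print(s["tool_pos"],s["wrist_force"],s["grip_width"])
cv2.imwrite("pics/side2.png",cv2.resize(c["frame"][180:330,200:400],None,fx=4,fy=4))
```

```text
[ 0.46845334 -0.34924243  0.02091247] [ 0.58384762  0.34264341 -1.68708827] 0.06660401500008896
[ 0.46998013 -0.35036238  0.02285082] [ 0.23166475  0.44998859 -1.27196815] 0.06674876508018913
[ 0.47083445 -0.35103764  0.02405061] [ 0.05972904 -0.18942022 -1.88858231] 0.06663274103769723
```

View pics/side2.png

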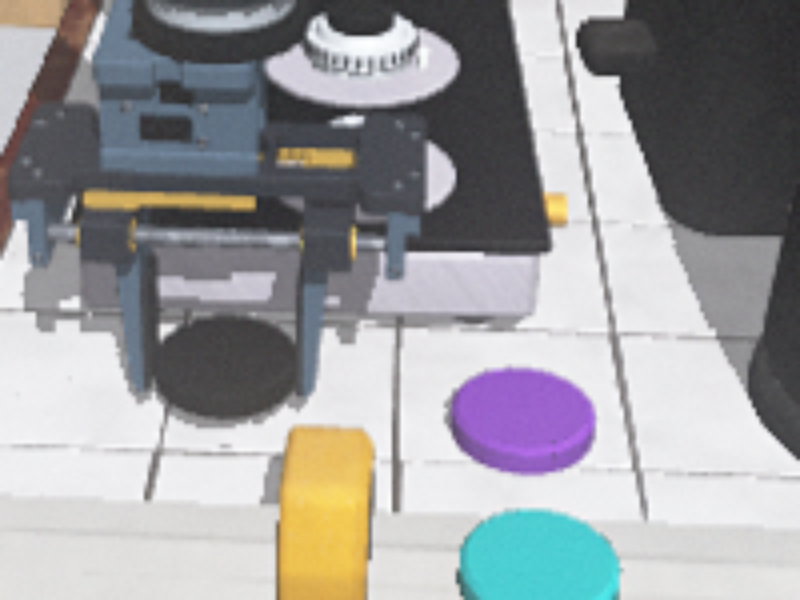

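The black cap hangs level between the fingers at crop (227,367), above free tiles, and is clear of the tape at (328,490) and the purple disc. I'll lower it until it touches.

Request:
carry_out(
  plan=[
    [[0, 0, 0.01], [0, 0, 0], 0.5],
    [[0, 0, 0.017], [0, 0, 0], 0.5],
    [[0, 0, 0.02], [0, 0, 0], 0.5],
    [[0, 0, 0.021], [0, 0, 0], 0.5],
    [[0, 0, 0.021], [0, 0, 0], 0.5],
    [[0, 0, 0.021], [0, 0, 0], 0.5],
  ],
)

```text
time: 5.0
tool_pos: [0.4697, -0.3504, 0.0025]
tcp_rot: [-0.0, 0.707, 0.707, 0.0]
wrist_force: [-2.7, 1.7, 4.4]
grip_width: 0.0669
grip_force: 25.0
```

Request:
carry_out(
  plan=[
    [[0, 0, 0], [0, 0, 0], 0],
    [[0, 0, 0], [0, 0, 0], 0],
    [[0, 0, 0], [0, 0, 0], 0],
    [[0, 0, 0], [0, 0, 0], 0],
    [[0, 0, -0.03], [0, 0, 0], 0],
    [[0, 0, -0.08], [0, 0, 0], 0],
    [[0, 0, -0.13], [0, 0, 0], 0],
    [[0.03, 0.01, -0.15], [0, 0, 0], 0],
    [[0.08, 0.02, -0.15], [0, 0, 0], 0],
    [[0.13, 0.03, -0.15], [0, 0, 0], 0],
  ],
)

```text
time: 6.0
tool_pos: [0.5002, -0.2219, 0.153]
tcp_rot: [0.001, 0.708, 0.706, 0.001]
wrist_force: [1.1, 0.2, 0.3]
grip_width: 0.091
grip_force: 0.0
```

Request:
carry_out(
  plan=[
    [[0.05, 0.005, 0], [0, 0, 0], 0],
    [[0.1, 0.01, 0], [0, 0, 0], 0],
    [[0.15, 0.015, 0], [0, 0, 0], 0],
    [[0.2, 0.018, 0], [0, 0, 0], 0],
    [[0.25, 0.018, 0], [0, 0, 0], 0],
    [[0.264, 0.018, 0], [0, 0, 0], 0],
    [[0.264, 0.018, 0], [0, 0, 0], 0],
    [[0.264, 0.018, 0], [0, 0, 0], 0],
    [[0.264, 0.018, 0], [0, 0, 0], 0],
  ],
)

```text
time: 6.9
tool_pos: [0.5176, 0.04, 0.1519]
tcp_rot: [0.0, 0.708, 0.707, -0.0]
wrist_force: [0.9, 0.5, -0.3]
grip_width: 0.0914
grip_force: 0.0
```

Run:
```python
from h import *
c=camera("top");np.savez("top1.npz",**c);s=monitor.read_state();print(s["tool_pos"],s["tcp_rot"])
W=world(c);Z=W[...,2];g=c["frame"].max(2)
m=((g<90)&(Z>.005)&(Z<.03)&(W[...,0]<.56)&(W[...,0]>.4)&(W[...,1]<-.3)&(W[...,1]>-.4))
P=W[m];print(m.sum(),P.mean(0),np.ptp(P,axis=0),P[:,2].std())
# bare medium burner: crown/boss (z>.075) and saucer
for lo,hi in((.0635,.07),(.075,.1)):
    m=(Z>lo)&(Z<hi)&(abs(W[...,0]-.526)<.065)&(abs(W[...,1]+.2255)<.065)&(g>120)
    P=W[m];(x,y),r=cv2.minEnclosingCircle((P[:,:2]*1e3).astype(np.float32));print(lo,m.sum(),P.mean(0),x,y,r)
cv2.imwrite("pics/top1.png",cv2.resize(c["frame"][160:290,130:420],None,fx=2.7,fy=2.7))
```

```text
[0.51751985 0.03991993 0.1518769 ] [ 9.76678631e-05  7.07852753e-01  7.06359995e-01 -1.69616178e-04]
515 [ 0.4679607  -0.34858948  0.01430084] [0.06441705 0.0624947  0.01664006] 0.002772810016677327
0.0635 653 [ 0.52646439 -0.22598118  0.06592845] 512.59375 -238.1986846923828 68.51820373535156
0.075 340 [ 0.52661007 -0.22560148  0.08527648] 524.3329467773438 -226.6657257080078 28.892892837524414
```

View pics/top1.png

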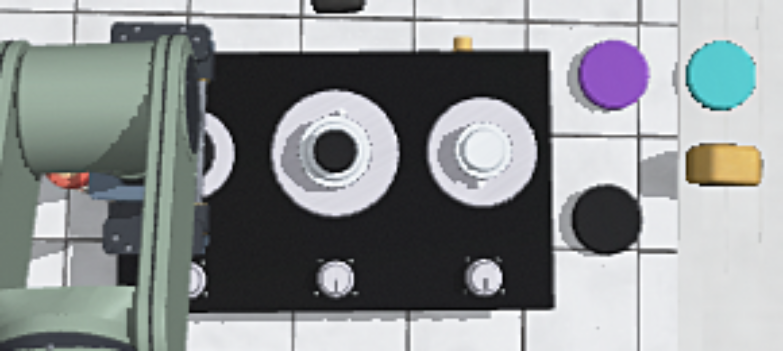

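The parked cap lies flat at crop (607,218), the medium burner's crown and boss are bare at (482,148), and the gripper is over the left burner. Next I'll refine the offset between the camera and robot frames.

```bash
cat > meas.py <<'E'
from h import *
def back(c,uv,z):
    uv=np.asarray(uv,float).reshape(-1,2);T=np.linalg.inv(c["world_to_cam"])
    d=np.c_[(uv[:,0]-c["cx"])/c["fx"],-(uv[:,1]-c["cy"])/c["fy"],-np.ones(len(uv))]@T[:3,:3].T
    o=T[:3,3];return o+d*((z-o[2])/d[:,2])[:,None]
def disc(c,p,r,z,dark,rob=.003):
    """circle of radius r best fitting the edge of a disc at height z near p: max mean radial gradient"""
    k=4;g=cv2.GaussianBlur(c["frame"].min(2).astype(np.float32),(0,0),.6)
    a=np.linspace(0,2*np.pi,90,endpoint=False);best=None
    def prof(x,y,R):
        uv=[proj(c,[x+R*np.cos(t),y+R*np.sin(t),z]) for t in a]
        return cv2.remap(g,np.float32(uv)[:,0].reshape(-1,1),np.float32(uv)[:,1].reshape(-1,1),1).ravel()
    for step in(.002,.0005):
        q=p if best is None else best[1]
        for i in range(-3,4):
            for j in range(-3,4):
                x,y=q[0]+i*step,q[1]+j*step
                d=(prof(x,y,r+.002)-prof(x,y,r-.002))*(1 if dark else -1)
                s=np.clip(d,0,60).mean()
                if best is None or s>best[0]:best=(s,(x,y))
    return best
E
python3 - <<'E'
from meas import *
a=dict(np.load("top0.npz"));b=dict(np.load("top1.npz"))
print("T",np.linalg.inv(a["world_to_cam"])[:3,3])
print("med cap",disc(a,(.5185,.0436),.027,.0955,1)); print("large cap0",disc(a,(.525,-.225),.034,.0955,1))
print("small cap0",disc(a,(.5222,-.0915),.02,.1015,1))
print("parked",disc(b,(.468,-.3486),.034,.014,1))
for n,p,r in(("S",(.5196,.044),.042),("L",(.5234,-.091),.058),("M",(.5271,-.2257),.05)):print(n,disc(a,p,r,.065,0),disc(b,p,r,.065,0))
print("M boss",disc(b,(.527,-.2257),.0175,.0875,0),"crown",disc(b,(.527,-.2257),.0255,.082,0))
E
```

```text
T [ 0.43033204 -0.13695372  1.32002421]
med cap (np.float32(60.0), (0.5185, 0.0436))
large cap0 (np.float32(60.0), (0.525, -0.225))
small cap0 (np.float32(60.0), (0.5222, -0.0935))
parked (np.float32(59.998962), (0.468, -0.3481))
S (np.float32(60.0), (0.5176, 0.044)) (np.float32(33.735146), (0.5191, 0.041499999999999995))
L (np.float32(60.0), (0.5214, -0.091)) (np.float32(60.0), (0.5214, -0.091))
M (np.float32(60.0), (0.5251, -0.2257)) (np.float32(60.0), (0.5251, -0.2257))
M boss (np.float32(26.907318), (0.527, -0.2257)) crown (np.float32(35.293995), (0.527, -0.2247))
```

```bash
sed -i 's/np.clip(d,0,60)/np.clip(d,0,250)/; s/(x,y))$/(round(x,4),round(y,4)))/' meas.py
python3 - <<'E'
from meas import *
a=dict(np.load("top0.npz"));b=dict(np.load("top1.npz"))
print("med cap",disc(a,(.5185,.0436),.027,.0955,1)); print("large cap0",disc(a,(.525,-.225),.034,.0955,1))
print("small cap0",disc(a,(.5222,-.0915),.02,.1015,1))
print("parked",disc(b,(.468,-.3486),.034,.014,1))
for n,p,r in(("S",(.5196,.044),.042),("L",(.5234,-.091),.058),("M",(.5271,-.2257),.05)):print(n,disc(a,p,r,.065,0),disc(b,p,r,.065,0))
print("M boss",disc(b,(.527,-.2257),.0175,.0875,0),"crown",disc(b,(.527,-.2257),.0255,.082,0))
E
```

```text
med cap (np.float32(120.324356), (0.5185, 0.0431))
large cap0 (np.float32(117.92861), (0.525, -0.2245))
small cap0 (np.float32(129.93959), (0.5222, -0.0915))
parked (np.float32(120.662544), (0.468, -0.3486))
S (np.float32(133.51398), (0.5196, 0.0445)) (np.float32(64.73468), (0.5196, 0.044))
L (np.float32(141.33377), (0.5234, -0.0905)) (np.float32(141.82634), (0.5234, -0.0905))
M (np.float32(130.33698), (0.5271, -0.2252)) (np.float32(142.51817), (0.5271, -0.2252))
M boss (np.float32(29.948627), (0.5275, -0.2257)) crown (np.float32(37.8342), (0.527, -0.2252))
```

Request:
carry_out(
  plan=[
    [[0.0035, 0.003, 0.03], [0, 0, 0], 0],
    [[0.0035, 0.003, 0.06], [0, 0, 0], 0],
    [[0.0035, 0.003, 0.074], [0, 0, 0], 0],
    [[0.0035, 0.003, 0.074], [0, 0, 0], 0.1],
    [[0.0035, 0.003, 0.074], [0, 0, 0], 0.2],
    [[0.0035, 0.003, 0.074], [0, 0, 0], 0.35],
    [[0.0035, 0.003, 0.074], [0, 0, 0], 0.5],
    [[0.0035, 0.003, 0.074], [0, 0, 0], 0.7],
    [[0.0035, 0.003, 0.074], [0, 0, 0], 0.7],
    [[0.0035, 0.003, 0.074], [0, 0, 0], 0.7],
  ],
)

```text
time: 7.95
tool_pos: [0.5209, 0.045, 0.0787]
tcp_rot: [0.001, 0.707, 0.707, 0.0]
wrist_force: [-1.2, -0.7, 4.9]
grip_width: 0.0533
grip_force: 25.0
```

```bash
cat > st.py <<'E'
from h import *
R=[]
for i in range(5):
    camera("side");s=monitor.read_state();R.append(np.r_[s["tool_pos"],s["wrist_force"],s["grip_width"],s["grip_force"]])
print(np.mean(R,0).round(4),np.std(R,0)[:3].round(5))
E
python3 st.py
```

```text
[ 0.5209  0.045   0.0787 -0.9217 -1.2417  5.642   0.0532 25.0009] [1.e-05 0.e+00 1.e-05]
```

Request:
carry_out(
  plan=[
    [[0, 0, -0.02], [0, 0, 0], 0.7],
    [[0, 0, -0.05], [0, 0, 0], 0.7],
    [[-0.05, 0.001, -0.05], [0, 0, 0], 0.7],
    [[-0.1, 0.003, -0.05], [0, 0, 0], 0.7],
    [[-0.15, 0.005, -0.05], [0, 0, 0], 0.7],
    [[-0.2, 0.006, -0.05], [0, 0, 0], 0.7],
    [[-0.24, 0.007, -0.05], [0, 0, 0], 0.7],
    [[-0.26, 0.008, -0.04], [0, 0, 0], 0.7],
    [[-0.2685, 0.0081, -0.02], [0, 0, 0], 0.7],
    [[-0.2685, 0.0081, -0.015], [0, 0, 0], 0.7],
  ],
)

```text
time: 9.2
tool_pos: [0.5269, -0.224, 0.0905]
tcp_rot: [-0.002, 0.708, 0.706, -0.001]
wrist_force: [-0.4, -0.6, -0.9]
grip_width: 0.0528
grip_force: 25.0
```

```bash
python3 st.py; python3 st.py
python3 - <<'E'
from h import *
for n,r in(("top",(170,260,250,370)),("side",(150,250,220,340))):
    c=camera(n);np.savez(n+"2.npz",**c);a=cv2.resize(c["frame"][r[0]:r[1],r[2]:r[3]],(400,320));I=a if n=="top" else np.hstack([I,a])
cv2.imwrite("pics/m2.png",I)
E
```

```text
[ 0.5281 -0.2228  0.0923  0.0369  0.2105 -0.9356  0.0532 24.9999] [0.0008  0.00013 0.00113]
[ 0.5291 -0.223   0.0937 -0.0409 -0.2532 -0.9739  0.0532 24.9999] [0.0001  0.00012 0.0001 ]
```

View pics/m2.png

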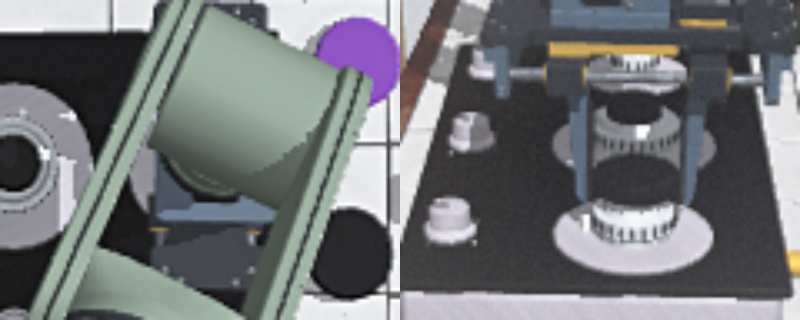

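The cap at (640,180) is held level and centred just above the bare medium crown at (635,222). I'll lower it slowly.

Request:
carry_out(
  plan=[
    [[-0.0003, 0, 0.006], [0, 0, 0], 0.7],
    [[-0.0003, 0, 0.009], [0, 0, 0], 0.7],
    [[-0.0003, 0, 0.012], [0, 0, 0], 0.7],
    [[-0.0003, 0, 0.014], [0, 0, 0], 0.7],
    [[-0.0003, 0, 0.0145], [0, 0, 0], 0.7],
    [[-0.0003, 0, 0.0145], [0, 0, 0], 0.7],
    [[-0.0003, 0, 0.0145], [0, 0, 0], 0.7],
    [[-0.0003, 0, 0.0145], [0, 0, 0], 0.7],
  ],
)

```text
time: 10.6
tool_pos: [0.5283, -0.2237, 0.0792]
tcp_rot: [-0.0, 0.707, 0.707, -0.0]
wrist_force: [-2.2, 1.0, 6.0]
grip_width: 0.0532
grip_force: 25.0
```

Request:
carry_out(
  plan=[
    [[0, 0, 0], [0, 0, 0], 0],
    [[0, 0, 0], [0, 0, 0], 0],
    [[0, 0, 0], [0, 0, 0], 0],
    [[0, 0, 0], [0, 0, 0], 0],
    [[0, 0, -0.03], [0, 0, 0], 0],
    [[0, 0, -0.07], [0, 0, 0], 0],
    [[0.05, -0.002, -0.08], [0, 0, 0], 0],
    [[0.1, -0.004, -0.08], [0, 0, 0], 0],
    [[0.1345, -0.0044, -0.08], [0, 0, 0], 0],
    [[0.1345, -0.0044, -0.08], [0, 0, 0], 0],
  ],
)

```text
time: 11.6
tool_pos: [0.5237, -0.0856, 0.1586]
tcp_rot: [-0.001, 0.706, 0.709, 0.0]
wrist_force: [-0.3, -0.3, -0.3]
grip_width: 0.0913
grip_force: 0.0
```

```bash
python3 st.py; python3 st.py
python3 - <<'E'
from meas import *
c=camera("top");np.savez("top3.npz",**c)
print(disc(c,(.5271,-.2254),.027,.096,1),"saucer",disc(c,(.5271,-.2254),.05,.065,0))
W=world(c);u,v=map(int,map(round,proj(c,[.5271,-.2254,.096])))
P=W[v-8:v+9,u-8:u+9].reshape(-1,3);A=np.c_[P[:,:2]-P[:,:2].mean(0),np.ones(len(P))];print("plane",np.linalg.lstsq(A,P[:,2],rcond=None)[0])
s=camera("side");a=cv2.resize(s["frame"][150:250,220:340],(400,320));b=cv2.resize(c["frame"][170:260,250,None].repeat(1,1) if 0 else c["frame"][170:260,250:370],(400,320))
cv2.imwrite("pics/m3.png",np.hstack([b,a]))
E
```

```text
[ 0.5243 -0.0893  0.1584  0.1622 -0.405  -0.2126  0.0911  0.    ] [0.0001  0.00098 0.0001 ]
[ 0.5242 -0.0903  0.1583  0.2888 -0.1859  0.1609  0.0914  0.    ] [5.0e-05 1.5e-04 3.0e-05]
(np.float32(120.348045), (0.5266, -0.2239)) saucer (np.float32(134.9022), (0.5271, -0.2254))
plane [-2.00812139  1.89652356  0.10027266]
```

View pics/m3.png

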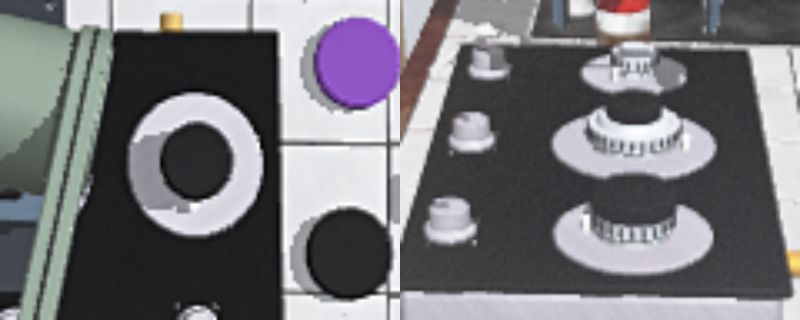

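```bash
cat > flat.py <<'E'
from meas import *
def flat(c,p,z,r):
    W=world(c);v,u=np.mgrid[:420,:560];a,b=proj(c,[*p,z]);m=((u-a)**2+(v-b)**2<(r*410)**2)&(c["depth"]>0)
    P=W[m];A=np.c_[(P[:,:2]-P[:,:2].mean(0)),np.ones(len(P))]
    zz=np.median(P[:,2]);k=abs(P[:,2]-zz)<.01
    return m.sum(),zz.round(4),P[:,2].std().round(4),np.linalg.lstsq(A[k],P[k,2],rcond=None)[0].round(3)
E
python3 - <<'E'
from flat import *
c=dict(np.load("top3.npz"));a=dict(np.load("top0.npz"))
print(flat(c,(.5266,-.2239),.096,.02));print("ref",flat(a,(.525,-.2245),.0955,.02),flat(a,(.5185,.0431),.0955,.02),flat(a,(.5222,-.0915),.1015,.014),flat(a,(.46,-.02),.062,.02))
E
```

```text
(np.int64(211), np.float64(0.0962), np.float64(0.0024), array([-0.026,  0.008,  0.096]))
ref (np.int64(209), np.float64(0.0954), np.float64(0.0024), array([ 0.016, -0.029,  0.096])) (np.int64(215), np.float64(0.096), np.float64(0.0024), array([-0.031, -0.01 ,  0.096])) (np.int64(105), np.float64(0.1019), np.float64(0.0025), array([ 0.018, -0.053,  0.102])) (np.int64(208), np.float64(0.0627), np.float64(0.0025), array([-0.017, -0.018,  0.063]))
```

The medium cap is seated: its top reads 0.0962 m, level, and about 1.6 mm off centre, inside the 2.5 mm play. Next is the small cap, gripped with the tips above the wide boss (z > 0.0875).

Request:
carry_out(
  plan=[
    [[0, 0, 0.03], [0, 0, 0], 0],
    [[0, 0, 0.06], [0, 0, 0], 0],
    [[0, 0, 0.068], [0, 0, 0], 0.2],
    [[0, 0, 0.068], [0, 0, 0], 0.4],
    [[0, 0, 0.068], [0, 0, 0], 0.5],
    [[0, 0, 0.068], [0, 0, 0], 0.6],
    [[0, 0, 0.068], [0, 0, 0], 0.7],
    [[0, 0, 0.068], [0, 0, 0], 0.9],
    [[0, 0, 0.068], [0, 0, 0], 0.9],
    [[0, 0, 0.068], [0, 0, 0], 0.9],
  ],
)

```text
time: 13.2
tool_pos: [0.5244, -0.0893, 0.0909]
tcp_rot: [0.0, 0.707, 0.707, 0.0]
wrist_force: [-0.4, 0.3, 3.1]
grip_width: 0.0386
grip_force: 25.0
```

```bash
python3 st.py; python3 st.py
```

```text
[ 0.5244 -0.0893  0.0909 -0.6198 -0.0399  4.768   0.0388 25.0009] [1.e-05 1.e-05 1.e-05]
[ 0.5244 -0.0893  0.0909 -0.5367  0.0654  5.1888  0.0388 25.0011] [1.e-05 1.e-05 2.e-05]
```

Request:
carry_out(
  plan=[
    [[0, 0, -0.02], [0, 0, 0], 0.9],
    [[0.02, 0, -0.035], [0, 0, 0], 0.9],
    [[0.06, -0.001, -0.035], [0, 0, 0], 0.9],
    [[0.1, -0.002, -0.035], [0, 0, 0], 0.9],
    [[0.12, -0.0029, -0.03], [0, 0, 0], 0.9],
    [[0.133, -0.003, -0.02], [0, 0, 0], 0.9],
    [[0.1353, -0.003, -0.0095], [0, 0, 0], 0.9],
    [[0.1353, -0.003, -0.0095], [0, 0, 0], 0.9],
    [[0.1353, -0.003, -0.0095], [0, 0, 0], 0.9],
    [[0.1353, -0.003, -0.0095], [0, 0, 0], 0.9],
  ],
)

```text
time: 14.7
tool_pos: [0.5215, 0.0451, 0.1]
tcp_rot: [0.0, 0.708, 0.707, 0.0]
wrist_force: [-0.8, 1.0, -0.3]
grip_width: 0.0386
grip_force: 25.0
```

```bash
python3 st.py; python3 st.py
python3 - <<'E'
from h import *
c=camera("side");cv2.imwrite("pics/m4.png",cv2.resize(c["frame"][130:210,230:350],(720,480)))
E
```

```text
[ 0.5215  0.0454  0.1003 -0.1774 -0.0985 -0.7272  0.0386 24.9999] [6.0e-05 1.7e-04 4.0e-05]
[ 5.21200e-01  4.59000e-02  1.00100e-01  1.44600e-01  4.00000e-04
 -5.78600e-01  3.85000e-02  2.49999e+01] [6.e-05 9.e-05 7.e-05]
```

View pics/m4.png

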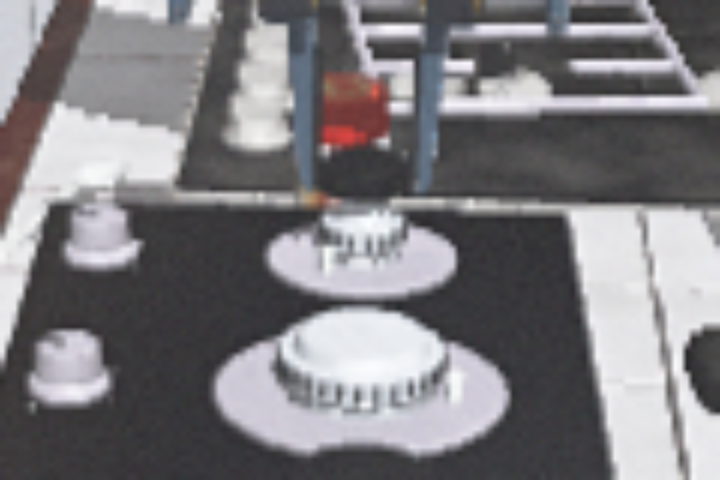

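The small cap at (362,172) hangs level over the small crown at (362,228). I'll lower it about 15 mm.

Request:
carry_out(
  plan=[
    [[0, 0, 0.005], [0, 0, 0], 0.9],
    [[0, 0, 0.008], [0, 0, 0], 0.9],
    [[0, 0, 0.011], [0, 0, 0], 0.9],
    [[0, 0, 0.014], [0, 0, 0], 0.9],
    [[0, 0, 0.0155], [0, 0, 0], 0.9],
    [[0, 0, 0.0155], [0, 0, 0], 0.9],
    [[0, 0, 0.0155], [0, 0, 0], 0.9],
    [[0, 0, 0.0155], [0, 0, 0], 0.9],
  ],
)

```text
time: 16.05
tool_pos: [0.5211, 0.046, 0.0854]
tcp_rot: [0.0, 0.707, 0.707, 0.0]
wrist_force: [-2.5, -0.4, 7.1]
grip_width: 0.0385
grip_force: 25.0
```

Request:
carry_out(
  plan=[
    [[0, 0, 0], [0, 0, 0], 0.4],
    [[0, 0, 0], [0, 0, 0], 0],
    [[0, 0, 0], [0, 0, 0], 0],
    [[0, 0, 0], [0, 0, 0], 0],
    [[0, 0, -0.03], [0, 0, 0], 0],
    [[0, 0, -0.07], [0, 0, 0], 0],
    [[-0.05, -0.005, -0.08], [0, 0, 0], 0],
    [[-0.1, -0.01, -0.08], [0, 0, 0], 0],
    [[-0.15, -0.02, -0.08], [0, 0, 0], 0],
    [[-0.195, -0.025, -0.08], [0, 0, 0], 0],
  ],
)

```text
time: 17.05
tool_pos: [0.4954, -0.1507, 0.1646]
tcp_rot: [0.0, 0.707, 0.707, 0.0]
wrist_force: [0.9, -0.7, -0.6]
grip_width: 0.0916
grip_force: 0.0
```

Request:
carry_out(
  plan=[
    [[-0.04, -0.005, 0], [0, 0, 0], 0],
    [[-0.09, -0.01, 0], [0, 0, 0], 0],
    [[-0.14, -0.02, 0], [0, 0, 0], 0],
    [[-0.18, -0.025, 0], [0, 0, 0], 0],
    [[-0.201, -0.0264, 0], [0, 0, 0], 0],
    [[-0.201, -0.0264, 0], [0, 0, 0], 0],
    [[-0.201, -0.0264, 0], [0, 0, 0], 0],
    [[-0.201, -0.0264, 0], [0, 0, 0], 0],
    [[-0.201, -0.0264, 0], [0, 0, 0], 0],
  ],
)

```text
time: 17.95
tool_pos: [0.47, -0.3486, 0.1645]
tcp_rot: [-0.0, 0.707, 0.708, 0.0]
wrist_force: [0.3, 0.7, 0.1]
grip_width: 0.0911
grip_force: 0.0
```

```bash
python3 st.py
python3 - <<'E'
from flat import *
c=camera("top");np.savez("top4.npz",**c)
q=disc(c,(.5196,.0443),.02,.096,1);print(q,"saucer",disc(c,(.5196,.0443),.042,.065,0),flat(c,q[1],.096,.014))
q=disc(c,(.5271,-.2254),.027,.096,1);print(q,flat(c,q[1],.096,.02))
E
```

```text
[ 0.47   -0.3491  0.1646  0.3338 -0.0994 -0.0633  0.0912  0.    ] [4.0e-05 2.5e-04 1.0e-05]
(np.float32(119.635506), (0.5191, 0.0428)) saucer (np.float32(138.43753), (0.5196, 0.0443)) (np.int64(103), np.float64(0.0959), np.float64(0.0024), array([ 0.025, -0.053,  0.096]))
(np.float32(118.12662), (0.5266, -0.2239)) (np.int64(211), np.float64(0.0962), np.float64(0.0025), array([-0.007, -0.021,  0.096]))
```

The small cap is seated and level, with its top at 0.0959 m. Now I'll fetch the large cap.

Request:
carry_out(
  plan=[
    [[0, 0, 0.05], [0, 0, 0], 0],
    [[0, 0, 0.1], [0, 0, 0], 0],
    [[0, 0, 0.14], [0, 0, 0], 0],
    [[0, 0, 0.155], [0, 0, 0], 0],
    [[0, 0, 0.161], [0, 0, 0], 0],
    [[0, 0, 0.161], [0, 0, 0], 0.2],
    [[0, 0, 0.161], [0, 0, 0], 0.4],
    [[0, 0, 0.161], [0, 0, 0], 0.5],
    [[0, 0, 0.161], [0, 0, 0], 0.5],
    [[0, 0, 0.161], [0, 0, 0], 0.5],
  ],
)

```text
time: 19.25
tool_pos: [0.4704, -0.3506, 0.0048]
tcp_rot: [0.001, 0.707, 0.707, 0.0]
wrist_force: [0.4, -0.4, 6.2]
grip_width: 0.0668
grip_force: 25.0
```

```bash
python3 st.py
```

```text
[ 4.70400e-01 -3.50600e-01  4.80000e-03 -9.55100e-01 -9.26000e-02
  6.24850e+00  6.66000e-02  2.50018e+01] [1.e-05 2.e-05 1.e-05]
```

Request:
carry_out(
  plan=[
    [[0, 0, -0.03], [0, 0, 0], 0.5],
    [[0, 0, -0.07], [0, 0, 0], 0.5],
    [[0, 0, -0.11], [0, 0, 0], 0.5],
    [[0.02, 0.005, -0.13], [0, 0, 0], 0.5],
    [[0.06, 0.015, -0.13], [0, 0, 0], 0.5],
    [[0.1, 0.025, -0.13], [0, 0, 0], 0.5],
    [[0.14, 0.035, -0.13], [0, 0, 0], 0.5],
    [[0.18, 0.045, -0.13], [0, 0, 0], 0.5],
    [[0.22, 0.0549, -0.13], [0, 0, 0], 0.5],
    [[0.2593, 0.0549, -0.12], [0, 0, 0], 0.5],
  ],
)

```text
time: 20.5
tool_pos: [0.5266, -0.0891, 0.1244]
tcp_rot: [0.002, 0.707, 0.707, 0.001]
wrist_force: [-0.3, -0.9, -2.3]
grip_width: 0.0665
grip_force: 25.0
```

```bash
python3 st.py; python3 st.py
python3 - <<'E'
from h import *
c=camera("side");np.savez("side5.npz",**c);cv2.imwrite("pics/m5.png",cv2.resize(c["frame"][130:240,220:350],(780,660))[:600])
E
```

```text
[ 0.5238 -0.0878  0.1226 -0.6258  0.9057 -2.0544  0.0667 25.    ] [0.00054 0.00271 0.00056]
[ 0.5248 -0.0917  0.1236 -0.2112  0.194  -1.6879  0.0668 24.9996] [2.0e-05 1.6e-04 3.0e-05]
```

View pics/m5.png

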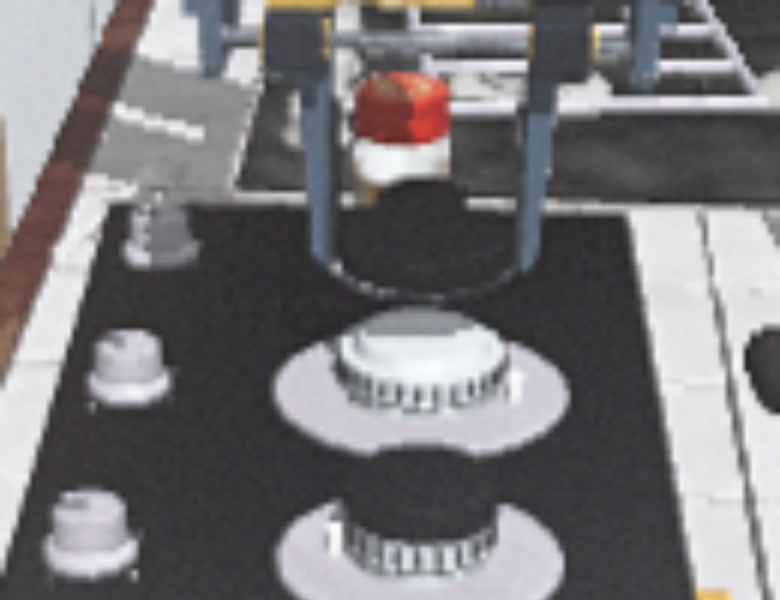

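The large cap at (425,240) is held level over the bare large crown at (420,350). I'll lower it 37 mm with a slight correction in x and y.

Request:
carry_out(
  plan=[
    [[0.0004, 0.0004, 0.012], [0, 0, 0], 0.5],
    [[0.0004, 0.0004, 0.022], [0, 0, 0], 0.5],
    [[0.0004, 0.0004, 0.026], [0, 0, 0], 0.5],
    [[0.0004, 0.0004, 0.029], [0, 0, 0], 0.5],
    [[0.0004, 0.0004, 0.032], [0, 0, 0], 0.5],
    [[0.0004, 0.0004, 0.035], [0, 0, 0], 0.5],
    [[0.0004, 0.0004, 0.0375], [0, 0, 0], 0.5],
    [[0.0004, 0.0004, 0.0375], [0, 0, 0], 0.5],
    [[0.0004, 0.0004, 0.0375], [0, 0, 0], 0.5],
    [[0.0004, 0.0004, 0.0375], [0, 0, 0], 0.5],
  ],
)

```text
time: 22.05
tool_pos: [0.5252, -0.0903, 0.0868]
tcp_rot: [0.0, 0.707, 0.707, 0.0]
wrist_force: [-2.4, 0.3, 6.8]
grip_width: 0.0663
grip_force: 25.0
```

```bash
python3 st.py
```

```text
[ 0.5252 -0.0903  0.0868 -2.4122  0.5019  5.6117  0.0666 25.0014] [2.e-05 1.e-05 1.e-05]
```

The tips stop at 0.0868 m, the height expected when the cap is seated. I'll release it, retreat clear and check.

Request:
carry_out(
  plan=[
    [[0, 0, 0], [0, 0, 0], 0],
    [[0, 0, 0], [0, 0, 0], 0],
    [[0, 0, 0], [0, 0, 0], 0],
    [[0, 0, 0], [0, 0, 0], 0],
    [[0, 0, -0.03], [0, 0, 0], 0],
    [[0, 0, -0.07], [0, 0, 0], 0],
    [[0, 0, -0.11], [0, 0, 0], 0],
    [[-0.05, -0.02, -0.13], [0, 0, 0], 0],
    [[-0.1, -0.04, -0.13], [0, 0, 0], 0],
    [[-0.15, -0.06, -0.13], [0, 0, 0], 0],
  ],
)

```text
time: 23.3
tool_pos: [0.4705, -0.2279, 0.217]
tcp_rot: [0.001, 0.706, 0.708, 0.0]
wrist_force: [0.3, 0.1, -0.1]
grip_width: 0.0911
grip_force: 0.0
```

Request:
carry_out(
  plan=[
    [[-0.05, -0.01, 0], [0, 0, 0], 0],
    [[-0.1, -0.02, 0], [0, 0, 0], 0],
    [[-0.15, -0.03, 0], [0, 0, 0], 0],
    [[-0.2, -0.04, 0], [0, 0, 0], 0],
    [[-0.2, -0.04, 0], [0, 0, 0], 0],
    [[-0.2, -0.04, 0], [0, 0, 0], 0],
    [[-0.2, -0.04, 0], [0, 0, 0], 0],
  ],
)

```text
time: 24.0
tool_pos: [0.4306, -0.4255, 0.2155]
tcp_rot: [-0.001, 0.707, 0.707, 0.0]
wrist_force: [0.0, -0.4, -0.9]
grip_width: 0.0914
grip_force: 0.0
```

```bash
python3 st.py
python3 - <<'E'
from flat import *
c=camera("top");s=camera("side")
for p,r,R in(((.5196,.0443),.02,.042),((.5234,-.0906),.034,.058),((.5271,-.2254),.027,.05)):
    q=disc(c,p,r,.096,1);print(q,disc(c,p,R,.065,0),flat(c,q[1],.096,r*.7))
cv2.imwrite("pics/end.png",np.hstack([cv2.resize(c["frame"][160:290,130:330],(400,300)),cv2.resize(s["frame"][140:260,200:360],(400,300))]))
E
```

```text
[ 0.431  -0.4252  0.216  -0.0374  0.2158  0.0639  0.0912  0.    ] [9.0e-05 1.3e-04 1.5e-04]
(np.float32(119.45839), (0.5191, 0.0428)) (np.float32(137.93155), (0.5196, 0.0443)) (np.int64(103), np.float64(0.096), np.float64(0.0027), array([-0.027, -0.039,  0.096]))
(np.float32(115.20768), (0.5234, -0.0901)) (np.float32(133.92554), (0.5234, -0.0906)) (np.int64(294), np.float64(0.0961), np.float64(0.0024), array([-0.01 ,  0.006,  0.096]))
(np.float32(119.931076), (0.5266, -0.2239)) (np.float32(134.65454), (0.5271, -0.2254)) (np.int64(191), np.float64(0.0964), np.float64(0.0025), array([-0.   , -0.018,  0.096]))
```

View pics/end.png

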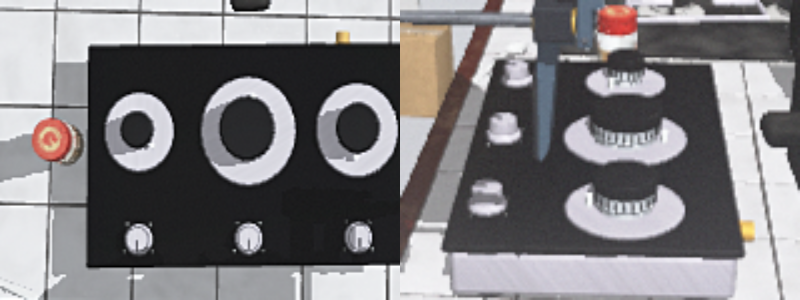

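The small cap (138,128), large cap (248,128) and medium cap (357,128) all sit level on their own burners, with tops at 0.096 m. The jar stands where it was and the arm is clear, so I'm handing in.

```bash
python3 -c "
from workcell import workorder
print(workorder.job_done())"
```

```text
the job is handed in; nothing more can be done
None
```

All three caps are on their own burners, level and fully seated by the final camera check (tops at about 96 mm). The spice jar and tape measure were not touched, and the job was handed in at about 24 s.

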